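Check the trolley handle levers stop short of the bar

ROBOT

A 6-joint arm with a two-finger parallel gripper is mounted at the origin on the work surface. World frame = base frame: x ahead of the robot, y to its left, z up, the work surface at z = 0. Lengths are in m, angles in rad, forces in N, time in s.
With the tool pointing down it reaches from about 0.3 to 0.875 m from the base axis. Payload 6.4 kg.
Tool frame: the origin (TCP) lies where the fingers leave the gripper's body, on its centre line; the fingertips stand 73 mm ahead of it and the grasp point (between the pads) lies 54 mm ahead of it; z points along the fingers, y is the line along which they close (so a half turn about z gives the same grasp; the last joint's range is limited). The gripper opens to 85 mm and grips with 20 to 120 N. Pads are 22 mm wide; open, the fingers measure 114 mm over their backs; the gripper's body (76 mm by 85 mm) begins 54 mm behind the grasp point. The pads swing forward as they close: fully open they stand 13 mm farther back than shut.
Start: joints at [1.041, 0.181, 1.607, -0, 1.354, -0.206], TCP at [0.183, 0.545, 0.304] pointing down, gripper open.
Joint ranges: [-2.99, 2.99], [-0.89, 2.07], [0.3, 2.58], [-1.14, 4.28], [0, 2.63], [-3.12, 3.12]. Speed limits (rad/s): [2.57, 2.57, 3.01, 3.14, 3.14, 3.14].

INTERFACE

Orientations are given as a unit quaternion [w, x, y, z].
In Python, from bench import ctrl gives the robot as it stands.
- The arm moves only by the tool carry_out, never from a script. Its argument "steps" is one flat list of numbers, 7 for each row, row after row: the shift along the tool's x, y, z in m, then the turn, a rotation vector about the tool's x, y, z in rad, then the opening, from 0 (shut) to 1 (fully open). In form: [dx, dy, dz, wx, wy, wz, claw, dx, dy, dz, wx, wy, wz, claw, ...]. A call has 1 to 20 rows; each row is the pose to reach, as a shift and turn from the pose commanded when the call began, along the tool's axes at that moment; what a row does not reach only later rows make up. A row lasts 1/10 s, in which the tool goes at most 50 mm and 8.59 degrees, less where a joint would pass 70% of its speed; a pose out of reach is approached as far as the arm can. A call with a gripper value outside its range is refused whole. The fingers move at their own pace and stop on an object; the grip force is fixed at half the most. Time passes only in rows, so rows that repeat a pose let the fingers close. It gives the time, the measured TCP pose, the force, the opening and the grip force at its end, in the units of the state.
- ctrl.get_obs(): the state, without advancing time (a new reading comes with each control period).
- ctrl.camera(name): name is "scene" or "top"; returns the picture (420x560x3 uint8, red, green, blue); there is no depth.
- ctrl.camera_params(name): a dict with "vertical_fov" (degrees; the focal length in pixels is half the picture's height over the tangent of half this angle, whatever the lens; pixels are square), "cx", "cy" (the principal point, pixels), "cam_to_world" (4x4, takes a point from camera to world coordinates). Camera axes: x right, y down, z forward; pixel columns grow to the right and rows downward; lengths in m; the calibration is good to about 2 mm. A picture is of the moment at which its call begins. camera_params takes no time and is no camera call.
- ctrl.hand_in(): hands the job in; it is judged then, once.
The state is a dict: "time_s": time; "q": joint angles; "dq": joint speeds; "joint_efforts": joint torques, N m; "eef_pos": TCP position; "eef_rot": TCP orientation; "wrist_force": force on the tool from outside, world axes, zero at the start; "torque": the same for the moment, N m; "opening": opening from 0.0 (shut) to 1.0 (fully open); "grasp_force": force on a finger pad.
Only numpy, scipy, OpenCV 4.12 (cv2) and the standard library are available. Lean on these libraries where they do the work, as an engineer would, in place of code of your own. Each camera call takes 0.05 s, during which the arm holds its last target. There are 200 camera calls.

TASK

The two push handles of the clinic's animal trolley stand on the counter for their safety check. With the backs of the fingers, press the long brake lever in towards its bar until it comes up against its stop, hold it there for a full second without forcing it, and let it spring back out; then do the same with the short lever on the other handle. Only push on the levers' front faces: do not grip the levers, do not touch the bars, leave everything else on the counter alone, and finish clear with both levers sprung out.

Things in the scene. Friction and masses are not known exactly. Their poses are not given: they have to be found in the camera images.
- brake_stand: Fixed service stand carrying a trolley push handle with the long (four-finger) brake lever. Dark steel base 100 (x) x 200 (y) x 12 high; origin at the centre of its underside; own +x points from lever to bar, own y runs along the bar. Two posts at y = +-88 carry the bar; nothing on it is higher than 130. The lever is on the bar's -x side.
- brake_bar (a point): Middle of the black rubber hand bar beside the long (four-finger) brake lever: 30 dia, 162 long, axis along own y, 110 above the counter. The fingers must not touch it.
- brake_hinge (a point): Upright hinge axis of the long (four-finger) brake lever, fixed on the stand at own x -22, y +75, height 110. From here the aluminium lever reaches 130 mm towards the stand's -y: a front plate (6 thick, 22 high, the face to press) and, facing the bar, a back plate (6 thick, 14 high) that the fingers must not touch.
- brake (a joint): Swing of the long (four-finger) brake lever, rad: 0 = at rest, sprung out 16 degrees off the bar; grows as it is pressed towards the bar; solid stop at 0.28, where it is parallel to the bar with about 21 mm of air between. A spring returns it to 0 when let go; at the pad point it takes about 2 N to start and 6 N to reach the stop.
- brake_pad (a point): Point on the front face of the long (four-finger) brake lever, mid-height, 105 mm from the hinge, 25 mm from the tip: where to press. 110 mm above the counter; it moves and turns with the lever; its own +x is square to the face, into the lever.
- tilt_stand: Fixed service stand carrying a trolley push handle with the short (two-finger) tilt-release lever. Dark steel base 100 (x) x 200 (y) x 12 high; origin at the centre of its underside; own +x points from lever to bar, own y runs along the bar. Two posts at y = +-88 carry the bar; nothing on it is higher than 130. The lever is on the bar's -x side.
- tilt_bar (a point): Middle of the black rubber hand bar beside the short (two-finger) tilt-release lever: 30 dia, 162 long, axis along own y, 110 above the counter. The fingers must not touch it.
- tilt_hinge (a point): Upright hinge axis of the short (two-finger) tilt-release lever, fixed on the stand at own x -22, y -75, height 110. From here the aluminium lever reaches 80 mm towards the stand's +y: a front plate (6 thick, 22 high, the face to press) and, facing the bar, a back plate (6 thick, 14 high) that the fingers must not touch.
- tilt (a joint): Swing of the short (two-finger) tilt-release lever, rad: 0 = at rest, sprung out 19 degrees off the bar; grows as it is pressed towards the bar; solid stop at 0.34, where it is parallel to the bar with about 21 mm of air between. A spring returns it to 0 when let go; at the pad point it takes about 2.3 N to start and 8 N to reach the stop.
- tilt_pad (a point): Point on the front face of the short (two-finger) tilt-release lever, mid-height, 55 mm from the hinge, 25 mm from the tip: where to press. 110 mm above the counter; it moves and turns with the lever; its own +x is square to the face, into the lever.
- pill_bottle: Loose bystander, to be left alone: white screw-cap jar with a yellow label, 60 dia x 115 high mm; origin at its underside.
- beaker: Loose bystander, to be left alone: clear open beaker, 60 dia x 70 high mm; origin at its underside.
- screwdriver: Loose bystander, to be left alone: screwdriver lying flat, 180 long mm; origin under its middle.
- reagent: Loose bystander, to be left alone: amber bottle, 48 dia x 120 high mm; origin at its underside.
- tube_rack: Loose bystander, to be left alone: white rack of capped tubes, 60 x 160 x 75 high mm; origin at its underside.
- collar: Loose bystander, to be left alone: loose steel collar, 40 dia x 14 high mm; origin at its underside.
- swab_box: Loose bystander, to be left alone: cardboard box, 70 x 110 x 50 high mm; origin at its underside.
There are look-alikes about, which are no part of the job. What is shaped like the tilt_stand but green or orange is not meant.

How it is judged:
On the way, in this order (a step that is already met when the one before it is completed fails the run):
1. the long brake lever is held against its stop by the fingers, for at least 0.7 s, the short one out (value of joint brake above 0.245 rad and contact force between the fingers and brake_c2 above 1 N and value of joint tilt below 0.06 rad), for 0.7 s.
2. the long lever has sprung back out (value of joint brake below 0.04 rad), for 0.1 s.
3. the short lever is held against its stop by the fingers, for at least 0.7 s, the long one out (value of joint tilt above 0.305 rad and contact force between the fingers and tilt_c2 above 1 N and value of joint brake below 0.06 rad), for 0.7 s.
At the end, for the whole second after the job is handed in: Both levers are sprung back out (joints below 0.04 rad) and every bystander is within 20 mm of where it stood (value of joint each of brake, tilt below 0.04 rad and distance of each of pill_bottle, beaker, screwdriver, reagent, tube_rack, collar, swab_box from where it was at the start of the episode below 0.02 m); the robot touches nothing.
It fails at once if a lever is forced (over 40 N) (contact force between the fingers and brake_c2 above 40 N or contact force between the fingers and tilt_c2 above 40 N).
It fails at once if the fingers reach behind a lever (gripping it) or touch a bar, over 1.5 N (contact force between the fingers and brake_c1 above 1.5 N or contact force between the fingers and brake_stand_c0 above 1.5 N or contact force between the fingers and tilt_c1 above 1.5 N or contact force between the fingers and tilt_stand_c0 above 1.5 N).
It fails at once if a bystander is moved or lifted by more than 20 mm (distance of any of pill_bottle, beaker, screwdriver, reagent, tube_rack, collar, swab_box from where it was at the start of the episode above 0.02 m).
It also fails if it takes over 53 s, if anything falls off the work surface, if the arm or the gripper's body presses on something with over 40 N, if the wrist force passes 120 N, or if a joint passes its speed limit or range.

## Working session

There is one attempt and no reset: what is moved stays moved. The work goes in short steps, Python scripts to look and compute and a tool call to move; the robot and the scene stay as the last step left them, time stands still between calls to the robot, and variables do not carry over. Pictures are saved under pics/ and viewed, at most 10 in all, crops included, and the job is handed in when it is done.

Besides the shell and the picture viewer there is one more tool, called as a command line: name --argument value ..., lists and objects as JSON in quotes. carry_out: Moves the arm, as the interface text tells. Its arguments: {"type":"object","properties":{"steps":{"type":"array"}},"required":["steps"]}

```bash
mkdir -p pics
python3 - <<'E'
from bench import ctrl
import cv2
for n in("scene","top"):
    cv2.imwrite(f"pics/{n}0.png",ctrl.camera(n)[:,:,::-1]); p=ctrl.camera_params(n); print(n,p)
print(ctrl.get_obs())
E
```

```text
scene {'vertical_fov': 50.28303512519604, 'cx': 279.16526574693467, 'cy': 210.11721640075106, 'cam_to_world': array([[ 0.62402027,  0.6200517 , -0.4755361 ,  1.06044772],
       [ 0.78131871, -0.48589928,  0.39171797, -0.27894692],
       [ 0.01182275, -0.61598521, -0.787669  ,  0.99617397],
       [ 0.        ,  0.        ,  0.        ,  1.        ]])}
top {'vertical_fov': 43.261849788880596, 'cx': 281.48136555777813, 'cy': 209.50426131917644, 'cam_to_world': array([[-0.0273096 , -0.98624405,  0.16302409,  0.27229951],
       [-0.99962045,  0.02635243, -0.00803135,  0.17646968],
       [ 0.00362479, -0.16318155, -0.9865894 ,  1.52886005],
       [ 0.        ,  0.        ,  0.        ,  1.        ]])}
{'time_s': 0.1, 'q': array([ 1.04067437e+00,  1.81501780e-01,  1.60788227e+00,  4.95100604e-05,
        1.35378905e+00, -2.06301770e-01]), 'dq': array([ 0.00154277,  0.0005553 , -0.00107056, -0.00038883,  0.00164338,
        0.00014264]), 'joint_efforts': array([ 1.60246327e-04, -4.45878625e+01, -3.52236986e+01, -4.38589550e-04,
        4.00148609e-03,  3.51964900e-05]), 'eef_pos': array([0.18274228, 0.54480016, 0.30306689]), 'eef_rot': array([-3.06989659e-04,  1.61208841e-01,  9.86919999e-01, -7.28557706e-04]), 'wrist_force': array([ 0.36221692,  0.3515606 , -0.60222685]), 'torque': array([-0.01478451,  0.05359928,  0.00974281]), 'grasp_force': 0.0, 'opening': 1.0007489311703197}
```

View pics/scene0.png

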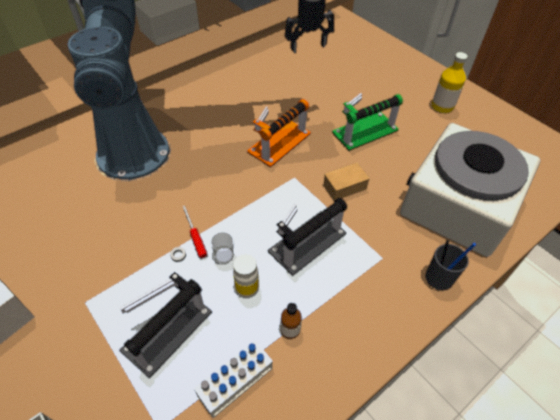

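View pics/top0.png

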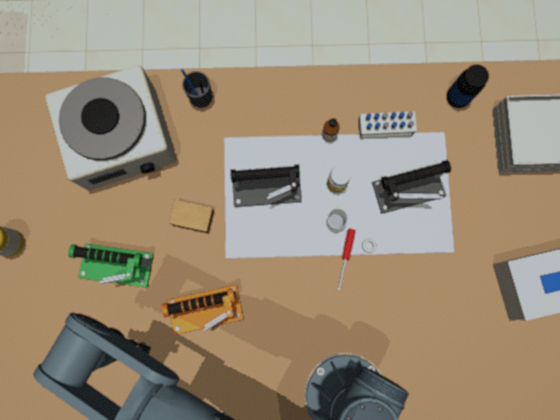

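The top view shows five candidates: the long-lever dark handle at (410,188), the short-lever dark handle at (267,187), the orange look-alike at (203,310), the green look-alike at (112,265), and the same handles in the scene view. I choose the two dark ones on the white sheet. Next is one close crop to check.

Run:
```python
import cv2,numpy as np
t=cv2.imread("pics/top0.png"); s=cv2.imread("pics/scene0.png")
c=lambda im,x,y,w,h,k:cv2.resize(im[y:y+h,x:x+w],None,fx=k,fy=k,interpolation=cv2.INTER_CUBIC)
a=np.hstack([c(t,222,155,90,62,4.44),c(t,368,155,90,62,4.44)])
b=np.hstack([c(s,258,190,100,80,4),c(s,115,268,100,80,4)])
cv2.imwrite("pics/crop.png",np.vstack([a[:,:800],np.full((0,800,3),0,np.uint8),b]) if a.shape[1]>=800 else np.vstack([cv2.copyMakeBorder(a,0,0,0,800-a.shape[1],0),b]))
```

```text
(no output)
```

View pics/crop.png

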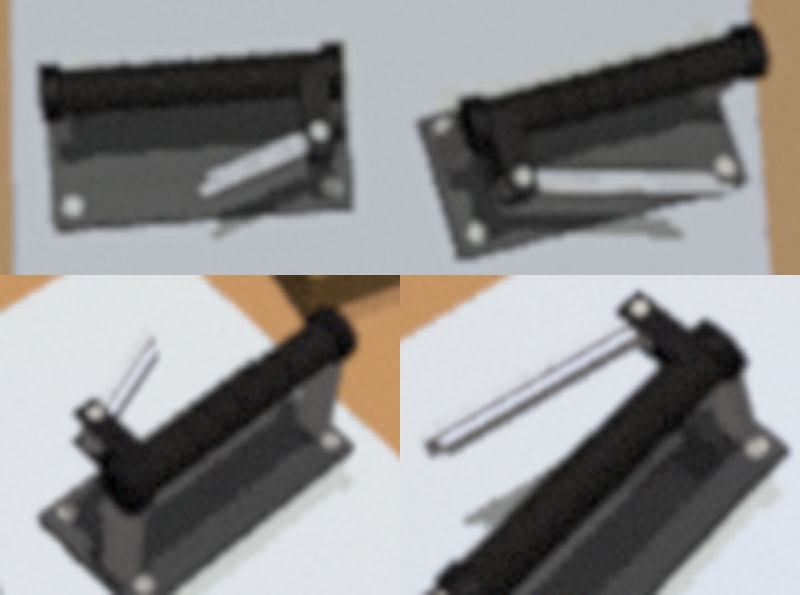

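The crop confirms both dark handles. The long lever's hinge bolt is at top pixel ≈(395.7,194.9) and its bar runs from (385.6,182) to (446.8,166.7). The short lever's hinge bolt is at ≈(293.8,184.3).

```bash
cat > h.py <<'E'
import numpy as np
from bench import ctrl
def ray(n,u,v):
    p=ctrl.camera_params(n);f=210/np.tan(np.radians(p["vertical_fov"]/2));M=p["cam_to_world"]
    d=M[:3,:3]@[(u-p["cx"])/f,(v-p["cy"])/f,1];return M[:3,3],d/np.linalg.norm(d)
def plane(n,u,v,z):
    o,d=ray(n,u,v);return o+d*(z-o[2])/d[2]
def tri(a,b):
    (o,d),(p,e)=ray("top",*a),ray("scene",*b)
    t=np.linalg.lstsq(np.c_[d,-e],p-o,rcond=None)[0];x,y=o+d*t[0],p+e*t[1];return (x+y)/2,np.linalg.norm(x-y)
E
python3 - <<'E'
from h import *
np.set_printoptions(precision=4,suppress=True)
T=lambda X,Y:(222+X/4.44,155+Y/4.44);B=lambda X,Y:(368+(X-400)/4.44,155+Y/4.44)
ST=lambda X,Y:(258+X/4,190+(Y-275)/4);SB=lambda X,Y:(115+(X-400)/4,268+(Y-275)/4)
def ang(l,r): # own y from right to left
    d=(l-r)[:2];return np.degrees(np.arctan2(-d[0],d[1])),np.linalg.norm(d)
for nm,Q,S,ht,hs,bl,br,cl,cr,tip_t,tip_s,hy in(
 ("tilt",T,ST,(319,130),(95,413),(48,93),(334,70),(57,232),(352,210),(203,190),(154,343),-.075),
 ("brake",B,SB,(523,177),(640,308),(476,123),(752,52),(460,258),(745,185),(728,186),(434,446),.075)):
    h,e=tri(Q(*ht),S(*hs));print(nm,"hinge",h,e,"tip",tri(Q(*tip_t),S(*tip_s)))
    L,R=plane("top",*Q(*bl),.118),plane("top",*Q(*br),.118);print(" bar",ang(L,R),(L+R)/2)
    l,r=plane("top",*Q(*cl),.012),plane("top",*Q(*cr),.012);print(" base",ang(l,r))
    for a in (ang(L,R)[0],ang(l,r)[0]):
        a=np.radians(a);c,s=np.cos(a),np.sin(a);Rm=np.array([[c,-s],[s,c]])
        print("  origins: bar",(L+R)[:2]/2,"base",(l+r)[:2]/2-Rm@[-.05,0],"hinge->",h[:2]-Rm@[-.022,hy])
E
```

```text
tilt hinge [0.5729 0.1304 0.126 ] 0.0017946257781599657 tip (array([0.5418, 0.203 , 0.1064]), np.float64(0.003378069695673197))
 bar (np.float64(3.199268140381513), np.float64(0.1764280206508548)) [0.6067 0.2071 0.118 ]
 base (np.float64(2.801954281676024), np.float64(0.19365129670739006))
  origins: bar [0.6067 0.2071] base [0.5878 0.2054] hinge-> [0.5907 0.2066]
  origins: bar [0.6067 0.2071] base [0.5879 0.2051] hinge-> [0.5912 0.2064]
brake hinge [ 0.5367 -0.1435  0.1247] 0.00235268882448418 tip (array([ 0.5312, -0.2714,  0.1085]), np.float64(0.005723246094417021))
 bar (np.float64(13.081807661831105), np.float64(0.17766517514528377)) [ 0.592  -0.2059  0.118 ]
 base (np.float64(12.883958990574495), np.float64(0.19512571153791403))
  origins: bar [ 0.592  -0.2059] base [ 0.5751 -0.2096] hinge-> [ 0.5751 -0.2116]
  origins: bar [ 0.592  -0.2059] base [ 0.5751 -0.2097] hinge-> [ 0.5748 -0.2117]
```

carry_out --steps '[-0.519, -0.66, 0, 0, 0, 1.108, 0, -0.519, -0.66, 0, 0, 0, 1.108, 0, -0.519, -0.66, 0, 0, 0, 1.108, 0, -0.519, -0.66, 0, 0, 0, 1.108, 0, -0.519, -0.66, 0, 0, 0, 1.108, 0, -0.519, -0.66, 0, 0, 0, 1.108, 0, -0.519, -0.66, 0, 0, 0, 1.108, 0, -0.519, -0.66, 0, 0, 0, 1.108, 0, -0.519, -0.66, 0, 0, 0, 1.108, 0, -0.519, -0.66, 0, 0, 0, 1.108, 0, -0.519, -0.66, 0, 0, 0, 1.108, 0, -0.519, -0.66, 0, 0, 0, 1.108, 0, -0.519, -0.66, 0, 0, 0, 1.108, 0, -0.519, -0.66, 0, 0, 0, 1.108, 0, -0.519, -0.66, 0, 0, 0, 1.108, 0, -0.519, -0.66, 0, 0, 0, 1.108, 0, -0.519, -0.66, 0, 0, 0, 1.108, 0, -0.519, -0.66, 0, 0, 0, 1.108, 0, -0.519, -0.66, 0, 0, 0, 1.108, 0, -0.519, -0.66, 0, 0, 0, 1.108, 0]'

```text
time_s: 2.1
eef_pos: [0.4646, -0.2446, 0.3034]
eef_rot: [-0.001, 0.656, 0.755, 0.0]
wrist_force: [-0.5, 0.6, 0.2]
opening: 0.001
grasp_force: 0.0
```

carry_out --steps '[-0.005, 0, 0.045, 0, 0, 0, 0, -0.005, 0, 0.09, 0, 0, 0, 0, -0.005, 0, 0.12, 0, 0, 0, 0, -0.005, 0, 0.132, 0, 0, 0, 0, -0.005, 0, 0.132, 0, 0, 0, 0, -0.005, 0.01, 0.132, 0, 0, 0, 0, -0.005, 0.015, 0.132, 0, 0, 0, 0, -0.005, 0.015, 0.132, 0, 0, 0, 0]'

```text
time_s: 2.9
eef_pos: [0.4823, -0.2491, 0.1739]
eef_rot: [0.002, 0.656, 0.755, 0.0]
wrist_force: [-1.1, -0.5, -0.2]
opening: 0.003
grasp_force: 0.0
```

Run:
```python
from bench import ctrl
import cv2,numpy as np
c=lambda im,x,y,w,h,k:cv2.resize(im[y:y+h,x:x+w],None,fx=k,fy=k,interpolation=cv2.INTER_CUBIC)[:,:,::-1]
cv2.imwrite("pics/c2.png",np.hstack([c(ctrl.camera("scene"),90,230,133,140,3),c(ctrl.camera("top"),355,130,133,140,3)]))
print(ctrl.get_obs()["eef_pos"],ctrl.get_obs()["wrist_force"])
```

```text
[ 0.48120984 -0.24880036  0.17296542] [-0.27843722  0.25157192 -0.19137806]
```

View pics/c2.png

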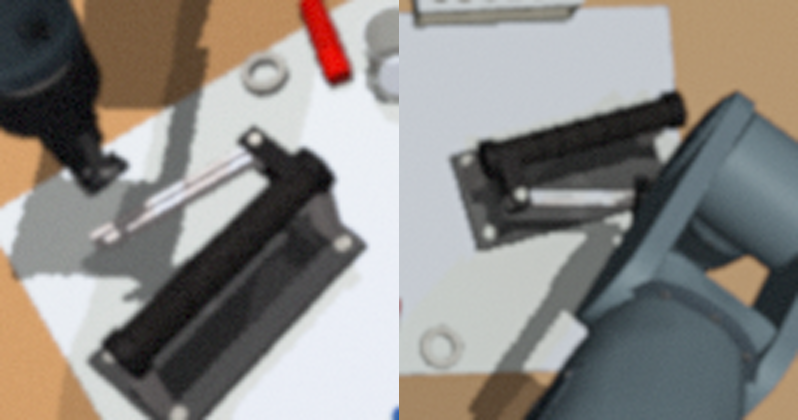

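The closed fingertips stand just in front of the long lever near its tip (crop (100,180)), and the lever is at rest. Now I advance gently.

carry_out --steps '[0, 0.01, 0, 0, 0, 0, 0, 0, 0.018, 0, 0, 0, 0, 0, 0, 0.022, 0, 0, 0, 0, 0, 0, 0.026, 0, 0, 0, 0, 0, 0, 0.03, 0, 0, 0, 0, 0, 0, 0.034, 0, 0, 0, 0, 0, 0, 0.038, 0, 0, 0, 0, 0, 0, 0.038, 0, 0, 0, 0, 0, 0, 0.038, 0, 0, 0, 0, 0]'

```text
time_s: 3.9
eef_pos: [0.5178, -0.2434, 0.1717]
eef_rot: [-0.0, 0.656, 0.754, -0.0]
wrist_force: [-1.9, -1.9, -0.3]
opening: -0.001
grasp_force: 1.3
```

carry_out --steps '[0, 0.003, 0, 0, 0, 0, 0, 0, 0.006, 0, 0, 0, 0, 0, 0, 0.009, 0, 0, 0, 0, 0, 0, 0.012, 0, 0, 0, 0, 0, 0, 0.012, 0, 0, 0, 0, 0, 0, 0.012, 0, 0, 0, 0, 0]'

```text
time_s: 4.5
eef_pos: [0.53, -0.2419, 0.1718]
eef_rot: [-0.0, 0.656, 0.755, -0.0]
wrist_force: [-4.1, -3.6, -1.2]
opening: -0.004
grasp_force: 2.2
```

Run:
```python
from bench import ctrl
import cv2,numpy as np
c=lambda im,x,y,w,h,k:cv2.resize(im[y:y+h,x:x+w],None,fx=k,fy=k,interpolation=cv2.INTER_CUBIC)[:,:,::-1]
cv2.imwrite("pics/c3.png",np.hstack([c(ctrl.camera("scene"),90,260,100,100,4),c(ctrl.camera("top"),365,140,100,100,4)]))
print(ctrl.get_obs()["eef_pos"],ctrl.get_obs()["wrist_force"])
```

```text
[ 0.52996756 -0.24185306  0.17184072] [-3.81718016 -3.69926137 -0.30601708]
```

View pics/c3.png

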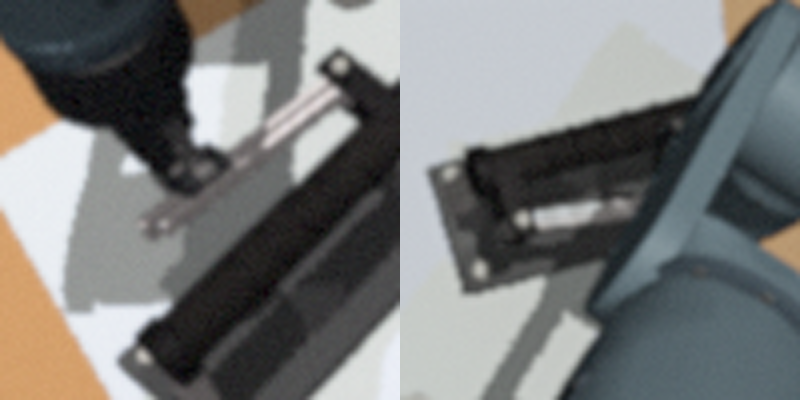

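The fingertips press the front face about 30 mm from the lever tip, clear of the bar, and the lever is partway in. I continue.

carry_out --steps '[-0.001, 0.002, 0, 0, 0, 0, 0, -0.002, 0.004, 0, 0, 0, 0, 0, -0.002, 0.006, 0, 0, 0, 0, 0, -0.002, 0.008, 0, 0, 0, 0, 0, -0.002, 0.008, 0, 0, 0, 0, 0]'

```text
time_s: 5.1
eef_pos: [0.5379, -0.2417, 0.1716]
eef_rot: [-0.001, 0.656, 0.755, 0.0]
wrist_force: [-6.0, 0.6, 2.4]
opening: -0.001
grasp_force: 3.0
```

carry_out --steps '[0, 0.001, 0, 0, 0, 0, 0, 0, 0.002, 0, 0, 0, 0, 0, 0, 0.002, 0, 0, 0, 0, 0]'

```text
time_s: 5.4
eef_pos: [0.5397, -0.2415, 0.1716]
eef_rot: [-0.001, 0.656, 0.755, -0.0]
wrist_force: [-7.2, 0.4, 1.9]
opening: -0.001
grasp_force: 3.2
```

carry_out --steps '[0, 0.001, 0, 0, 0, 0, 0, 0, 0.002, 0, 0, 0, 0, 0, 0, 0.002, 0, 0, 0, 0, 0]'

```text
time_s: 5.7
eef_pos: [0.5417, -0.2412, 0.1716]
eef_rot: [-0.001, 0.656, 0.755, -0.0]
wrist_force: [-7.4, 1.2, 1.7]
opening: -0.004
grasp_force: 3.3
```

carry_out --steps '[0, 0.001, 0, 0, 0, 0, 0, 0, 0.002, 0, 0, 0, 0, 0, 0, 0.002, 0, 0, 0, 0, 0]'

```text
time_s: 6.0
eef_pos: [0.5424, -0.2411, 0.1715]
eef_rot: [-0.003, 0.656, 0.755, -0.001]
wrist_force: [-13.5, -0.6, 4.7]
opening: -0.0
grasp_force: 6.4
```

Now it is on the stop: the force jumped to 13 N and the position stalled. I hold for over a second, then release.

carry_out --steps '[0, 0, 0, 0, 0, 0, 0, 0, 0, 0, 0, 0, 0, 0, 0, 0, 0, 0, 0, 0, 0, 0, 0, 0, 0, 0, 0, 0, 0, 0, 0, 0, 0, 0, 0, 0, 0, 0, 0, 0, 0, 0, 0, 0, 0, 0, 0, 0, 0, 0, 0, 0, 0, 0, 0, 0, 0, 0, 0, 0, 0, 0, 0, 0, 0, 0, 0, 0, 0, 0, 0, 0, 0, 0, 0, 0, 0, 0, 0, 0, 0, 0, 0, 0]'

```text
time_s: 7.2
eef_pos: [0.5424, -0.241, 0.1715]
eef_rot: [-0.003, 0.656, 0.755, -0.001]
wrist_force: [-13.1, 0.2, 4.7]
opening: -0.0
grasp_force: 6.3
```

carry_out --steps '[0, -0.005, 0, 0, 0, 0, 0, 0, -0.012, 0, 0, 0, 0, 0, 0, -0.02, 0, 0, 0, 0, 0, 0, -0.03, 0, 0, 0, 0, 0, 0, -0.045, 0, 0, 0, 0, 0, 0, -0.06, 0, 0, 0, 0, 0, 0, -0.065, 0, 0, 0, 0, 0, 0, -0.065, 0, 0, 0, 0, 0, 0, -0.065, -0.03, 0, 0, 0, 0, 0, -0.065, -0.075, 0, 0, 0, 0, 0, -0.065, -0.11, 0, 0, 0, 0, 0, -0.065, -0.11, 0, 0, 0, 0]'

```text
time_s: 8.4
eef_pos: [0.4829, -0.2525, 0.2884]
eef_rot: [0.006, 0.656, 0.755, 0.0]
wrist_force: [-0.0, -0.9, 0.7]
opening: 0.0
grasp_force: 0.0
```

Run:
```python
from bench import ctrl
import cv2,numpy as np
c=lambda im,x,y,w,h,k:cv2.resize(im[y:y+h,x:x+w],None,fx=k,fy=k,interpolation=cv2.INTER_CUBIC)[:,:,::-1]
cv2.imwrite("pics/c4.png",c(ctrl.camera("scene"),90,170,260,200,3))
print(ctrl.get_obs()["eef_pos"],ctrl.get_obs()["wrist_force"])
```

```text
[ 0.48179285 -0.25168389  0.28543714] [-0.00728249 -0.54006058 -0.28942258]
```

View pics/c4.png

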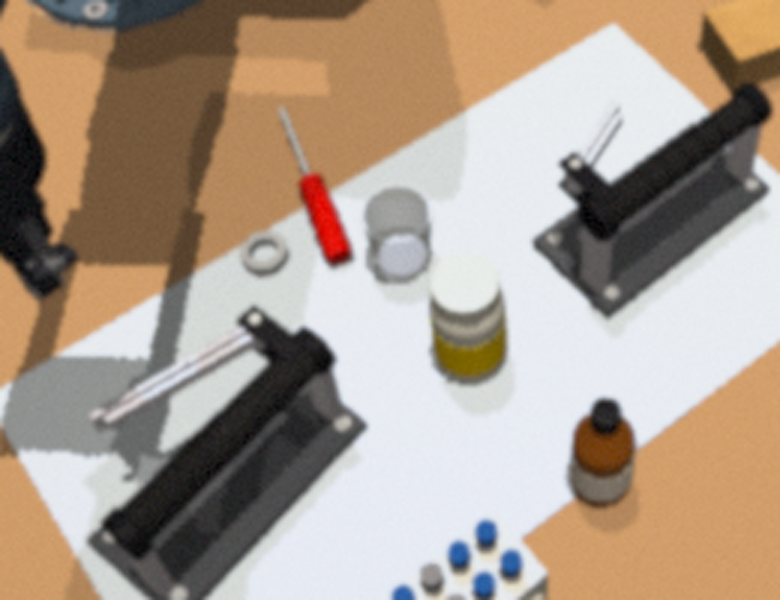

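The long lever is sprung out again (tip (100,418)) and nothing else moved. Now I move to the short lever.

carry_out --steps '[0.4245, 0.068, 0, 0, 0, 0.052, 0, 0.4245, 0.068, 0, 0, 0, 0.052, 0, 0.4245, 0.068, 0, 0, 0, 0.052, 0, 0.4245, 0.068, 0, 0, 0, 0.052, 0, 0.4245, 0.068, 0, 0, 0, 0.052, 0, 0.4245, 0.068, 0, 0, 0, 0.052, 0, 0.4245, 0.068, 0, 0, 0, 0.052, 0, 0.4245, 0.068, 0, 0, 0, 0.052, 0, 0.4245, 0.068, 0, 0, 0, 0.052, 0, 0.4245, 0.068, 0, 0, 0, 0.052, 0, 0.4245, 0.068, 0, 0, 0, 0.052, 0, 0.4245, 0.068, 0, 0, 0, 0.052, 0]'

```text
time_s: 9.65
eef_pos: [0.4882, 0.1784, 0.281]
eef_rot: [-0.0, 0.676, 0.737, -0.001]
wrist_force: [0.3, -0.1, -0.2]
opening: -0.002
grasp_force: 0.0
```

Descending to z≈0.172 in front of the lever.

carry_out --steps '[0, 0, 0.04, 0, 0, 0, 0, 0, 0, 0.08, 0, 0, 0, 0, 0, 0, 0.105, 0, 0, 0, 0, 0, 0, 0.109, 0, 0, 0, 0, 0, 0.005, 0.109, 0, 0, 0, 0, 0, 0.01, 0.109, 0, 0, 0, 0, 0, 0.01, 0.109, 0, 0, 0, 0]'

```text
time_s: 10.35
eef_pos: [0.5006, 0.1799, 0.175]
eef_rot: [0.001, 0.676, 0.737, 0.002]
wrist_force: [-0.8, 0.1, -0.2]
opening: 0.001
grasp_force: 0.0
```

Run:
```python
from bench import ctrl
import cv2,numpy as np
c=lambda im,x,y,w,h,k:cv2.resize(im[y:y+h,x:x+w],None,fx=k,fy=k,interpolation=cv2.INTER_CUBIC)[:,:,::-1]
cv2.imwrite("pics/c5.png",np.hstack([c(ctrl.camera("scene"),255,165,100,100,4),c(ctrl.camera("top"),220,140,100,100,4)]))
print(ctrl.get_obs()["eef_pos"],ctrl.get_obs()["wrist_force"])
```

```text
[0.49934596 0.18004536 0.17430811] [0.33530942 0.24693818 0.55084271]
```

View pics/c5.png

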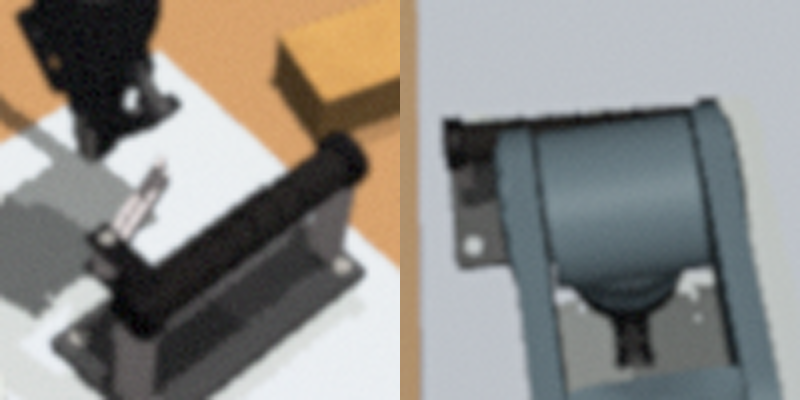

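The fingers stand in front of the short lever, but I should check how far along it they sit. I will project the finger corners and the lever tip into the scene view.

Run:
```python
from h import *
p=ctrl.camera_params("scene");f=210/np.tan(np.radians(p["vertical_fov"]/2));W=np.linalg.inv(p["cam_to_world"])
def pr(X):
    c=W[:3]@[*X,1];return ((np.array([f*c[0]/c[2]+p["cx"]-255,f*c[1]/c[2]+p["cy"]-165]))*4).round()
x,y,z=ctrl.get_obs()["eef_pos"]; z-=.073
for dx in(-.014,.014):
    for dy in(-.011,.011): print("finger",dx,dy,pr((x+dx,y+dy,z)))
print("lever tip",pr((.543,.205,.121)),"pad",pr((.552,.182,.121)),"hinge",pr((.573,.131,.126)))
```

```text
finger -0.014 -0.011 [ 67. 145.]
finger -0.014 0.011 [ 93. 129.]
finger 0.014 -0.011 [ 94. 172.]
finger 0.014 0.011 [120. 155.]
lever tip [168. 154.] pad [149. 180.] hinge [106. 238.]
```

Run:
```python
from bench import ctrl
import cv2,numpy as np
im=ctrl.camera("scene")[150:240,240:360]
im=np.clip(im.astype(float)*1.0,0,255)/255; im=(im**0.5*255).astype(np.uint8)
cv2.imwrite("pics/c6.png",cv2.resize(im,None,fx=6.6,fy=6.6,interpolation=cv2.INTER_CUBIC)[:,:,::-1])
o=ctrl.get_obs();print(o["eef_pos"],o["opening"],o["q"])
```

```text
[0.49892692 0.18008024 0.17396888] 0.0033863029074807623 [ 1.22432575e-01  2.39542839e-01  1.82426125e+00 -7.66478733e-07
  1.07594744e+00  3.53877657e-02]
```

View pics/c6.png

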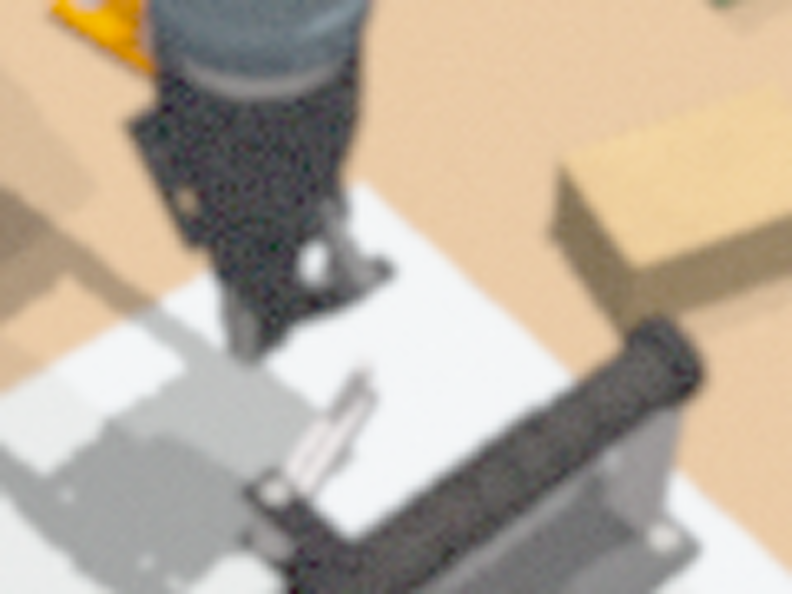

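Run:
```python
from h import *
for u,v in((385,270),(340,295),(245,355),(285,325)):
    o,d=ray("scene",240+u/6.6,150+v/6.6)
    for y in(.169,.18,.191): print((u,v),y,(o+d*(y-o[1])/d[1]).round(3))
```

```text
(385, 270) 0.169 [0.583 0.169 0.232]
(385, 270) 0.18 [0.571 0.18  0.213]
(385, 270) 0.191 [0.56  0.191 0.195]
(340, 295) 0.169 [0.561 0.169 0.198]
(340, 295) 0.18 [0.549 0.18  0.179]
(340, 295) 0.191 [0.536 0.191 0.159]
(245, 355) 0.169 [0.508 0.169 0.113]
(245, 355) 0.18 [0.494 0.18  0.091]
(245, 355) 0.191 [0.481 0.191 0.069]
(285, 325) 0.169 [0.531 0.169 0.153]
(285, 325) 0.18 [0.518 0.18  0.132]
(285, 325) 0.191 [0.505 0.191 0.112]
```

The protrusion at (385,270) is the gripper's upper linkage (z≈0.2), clear of the handle. The closed fingertip (245,355) is at about (0.505,0.17,0.105), as planned. I advance.

carry_out --steps '[0, 0.008, 0.001, 0, 0, 0, 0, 0, 0.016, 0.001, 0, 0, 0, 0, 0, 0.02, 0.001, 0, 0, 0, 0, 0, 0.024, 0.001, 0, 0, 0, 0, 0, 0.028, 0.001, 0, 0, 0, 0, 0, 0.032, 0.001, 0, 0, 0, 0, 0, 0.036, 0.001, 0, 0, 0, 0, 0, 0.036, 0.001, 0, 0, 0, 0, 0, 0.036, 0.001, 0, 0, 0, 0]'

```text
time_s: 11.4
eef_pos: [0.5336, 0.1832, 0.1714]
eef_rot: [-0.0, 0.676, 0.737, -0.001]
wrist_force: [-3.7, 0.9, 0.2]
opening: 0.002
grasp_force: 1.4
```

carry_out --steps '[0, 0.003, 0, 0, 0, 0, 0, 0, 0.006, 0, 0, 0, 0, 0, 0, 0.009, 0, 0, 0, 0, 0, 0, 0.011, 0, 0, 0, 0, 0, 0, 0.012, 0, 0, 0, 0, 0, 0, 0.012, 0, 0, 0, 0, 0]'

```text
time_s: 12.0
eef_pos: [0.5452, 0.1847, 0.1714]
eef_rot: [-0.001, 0.676, 0.737, -0.001]
wrist_force: [-6.7, 2.9, 0.0]
opening: 0.001
grasp_force: 2.9
```

carry_out --steps '[0, 0.001, 0, 0, 0, 0, 0, 0, 0.002, 0, 0, 0, 0, 0, 0, 0.003, 0, 0, 0, 0, 0, 0, 0.004, 0, 0, 0, 0, 0, 0, 0.004, 0, 0, 0, 0, 0]'

```text
time_s: 12.5
eef_pos: [0.5488, 0.1855, 0.1714]
eef_rot: [-0.002, 0.675, 0.737, -0.001]
wrist_force: [-7.9, 4.9, 1.9]
opening: -0.004
grasp_force: 3.7
```

carry_out --steps '[0, 0.001, 0, 0, 0, 0, 0, 0, 0.002, 0, 0, 0, 0, 0, 0, 0.002, 0, 0, 0, 0, 0]'

```text
time_s: 12.8
eef_pos: [0.5506, 0.1857, 0.1714]
eef_rot: [-0.002, 0.676, 0.737, -0.001]
wrist_force: [-9.7, 5.8, 2.1]
opening: 0.0
grasp_force: 4.4
```

carry_out --steps '[0, 0.001, 0, 0, 0, 0, 0, 0, 0.002, 0, 0, 0, 0, 0, 0, 0.002, 0, 0, 0, 0, 0]'

```text
time_s: 13.1
eef_pos: [0.5516, 0.1859, 0.1713]
eef_rot: [-0.003, 0.675, 0.737, -0.002]
wrist_force: [-13.4, 3.8, 5.2]
opening: -0.004
grasp_force: 6.8
```

carry_out --steps '[0, 0.0005, 0, 0, 0, 0, 0, 0, 0.001, 0, 0, 0, 0, 0, 0, 0.001, 0, 0, 0, 0, 0]'

```text
time_s: 13.4
eef_pos: [0.5518, 0.186, 0.1712]
eef_rot: [-0.003, 0.675, 0.737, -0.003]
wrist_force: [-17.8, 3.2, 8.6]
opening: 0.0
grasp_force: 8.5
```

It is at the stop: the position stalled and the force is rising. I hold 1.2 s.

carry_out --steps '[0, 0, 0, 0, 0, 0, 0, 0, 0, 0, 0, 0, 0, 0, 0, 0, 0, 0, 0, 0, 0, 0, 0, 0, 0, 0, 0, 0, 0, 0, 0, 0, 0, 0, 0, 0, 0, 0, 0, 0, 0, 0, 0, 0, 0, 0, 0, 0, 0, 0, 0, 0, 0, 0, 0, 0, 0, 0, 0, 0, 0, 0, 0, 0, 0, 0, 0, 0, 0, 0, 0, 0, 0, 0, 0, 0, 0, 0, 0, 0, 0, 0, 0, 0]'

```text
time_s: 14.6
eef_pos: [0.5518, 0.186, 0.1712]
eef_rot: [-0.003, 0.675, 0.737, -0.003]
wrist_force: [-17.5, 3.7, 7.5]
opening: -0.001
grasp_force: 8.4
```

carry_out --steps '[0, -0.005, 0, 0, 0, 0, 0, 0, -0.01, 0, 0, 0, 0, 0, 0, -0.018, 0, 0, 0, 0, 0, 0, -0.028, 0, 0, 0, 0, 0, 0, -0.04, 0, 0, 0, 0, 0, 0, -0.055, 0, 0, 0, 0, 0, 0, -0.06, 0, 0, 0, 0, 0, 0, -0.06, 0, 0, 0, 0, 0, 0, -0.06, -0.03, 0, 0, 0, 0, 0, -0.06, -0.075, 0, 0, 0, 0, 0, -0.06, -0.11, 0, 0, 0, 0, 0, -0.06, -0.12, 0, 0, 0, 0, 0, -0.06, -0.12, 0, 0, 0, 0, 0, -0.06, -0.12, 0, 0, 0, 0]'

```text
time_s: 16.0
eef_pos: [0.4951, 0.1796, 0.2908]
eef_rot: [-0.0, 0.676, 0.737, -0.0]
wrist_force: [-0.8, -0.1, -0.4]
opening: -0.005
grasp_force: 0.0
```

Run:
```python
from bench import ctrl
import cv2
cv2.imwrite("pics/c7.png",cv2.resize(ctrl.camera("scene")[150:395,90:390],None,fx=2.4,fy=2.4,interpolation=cv2.INTER_CUBIC)[:,:,::-1])
print(ctrl.get_obs()["eef_pos"],ctrl.get_obs()["wrist_force"])
```

```text
[0.49472486 0.17958999 0.29007623] [-0.13436148  1.19515427 -0.33844541]
```

View pics/c7.png

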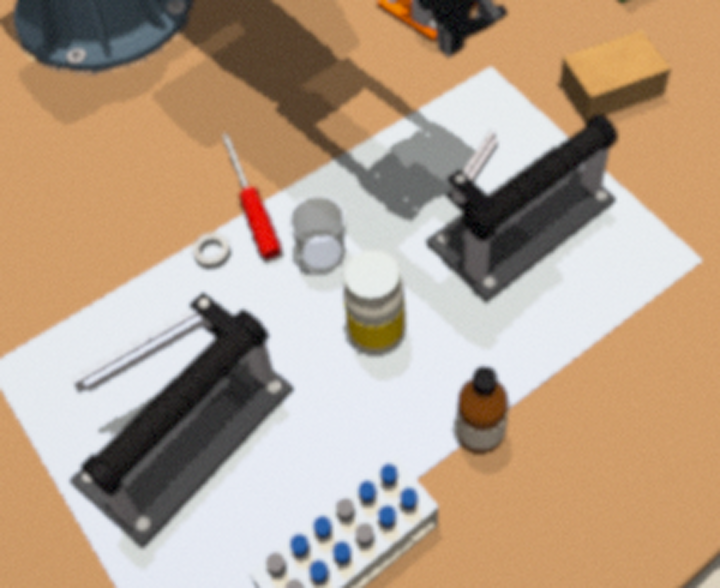

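Both levers are sprung out (tips at (82,385) and (492,137)), the gripper is clear, and the bystanders are in place.

```bash
python3 -c "
from bench import ctrl
print(ctrl.hand_in())"
```

```text
the job is handed in; nothing more can be done
None
```

I pressed the long lever and then the short lever to their stops, held each for over a second (wrist force below about 20 N), and let them spring back; the arm finished clear, no bystander looked moved, and I handed the job in at about 16 s (no verdict was returned).

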